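# Click the flask's cap shut and tip it over into its tray

## Task

The square flask standing in the long wooden tray is to be put away lying down. First screw its cap shut, clockwise seen from above, until the click-stop slips, and stop within about a quarter turn of slipping; then push the flask over inside the tray, without lifting it out, so that it lies flat on its side with its cap at the tray's far end, and leave the jars and the shaker standing undisturbed.

Things in the scene. Friction and masses are not known exactly. Their poses are not given: they have to be found in the camera images.
- tray: Long trough of light wood, fixed. Origin: centre of its underside, on the worktop. x = along the trough, from the end where the flask stands (-x) to the far end (+x), where the cap shall come to lie; z up. Inside 370 mm (x) by 74 mm (y); floor top 10 mm above the origin; walls 8 mm thick; long side walls 40 mm high, end lips 20 mm, from the worktop.
- flask_mid (a point): Centre of the flask's body, on its axis 90 mm above its underside; z = along the axis to the cap. Steel, square 70 x 70 mm, body 180 mm high, 236 mm with shoulder and cap, 0.3 to 0.65 kg, balance point about 100 mm up. It stands loose on the tray's floor, 2 mm from each side wall; the walls keep it from turning with the cap.
- flask_cap (a point): Centre of the flask's cap, on the flask's axis 219 mm above its underside (fixed in the flask, does not turn with the cap). Black knurled cylinder, 42 mm diameter, 34 mm high. Partly unscrewed, by an unknown 0.6 to 2.8 rad; clockwise from above tightens. It screws in at 0.03 N m; once home it winds up 0.14 rad (2.5 N m/rad), then its ratchet slips at a steady 0.35 N m, kept at rest while held.
- flask_foot (a point): Centre of the flask's underside; z = up the flask's axis towards the cap.
- cap_slip (a joint): How far (rad) the cap's shell has slipped round over its ratchet after the thread came home: 0 while the cap is still screwing in, growing as it slips clockwise. The click-stop counts as slipped from 0.1.
- honey_jar_mid (a point): Bystander: honey jar with a lid, 58 x 62 x 86 mm, standing beside the tray; point on its axis 45 mm above its underside; z up. Loose.
- spice_jar_mid (a point): Bystander: small spice jar, 44 x 44 x 100 mm, standing beside the tray; point on its axis 45 mm above its underside; z up. Loose.
- salt_shaker_mid (a point): Bystander: salt shaker, 44 x 44 x 90 mm, standing just beyond the far end of the tray; point on its axis 45 mm above its underside; z up. Loose.
Mind the look-alikes: they are no part of the job. Of the things shaped like the part that bears flask_mid, the bare steel one is meant.

How it is judged (in metres and radians):
On the way:
1. the cap's click-stop has slipped (0.1 rad or more) with the flask still upright (value of joint cap_slip above 0.1 rad and angle between flask_mid's own z axis and vertical below 0.15 rad), for 0.2 s.
At the end, for the whole second after the job is handed in: The cap's click-stop has slipped by at least 0.1 rad; the flask lies at rest on the tray's floor between the side walls, its axis level within 5 degrees and along the tray within 7 degrees, its cap towards the tray's far end with the cap's centre still within the tray's inside length (angle between flask_mid's own z axis and vertical between 1.48 and 1.66 rad and angle between the z axis of flask_mid and the x axis of tray, either way round below 0.12 rad and x of flask_cap in the frame of tray between 0.08 and 0.185 m and x of flask_foot in the frame of tray above -0.19 m and y of flask_mid in the frame of tray between -0.012 and 0.012 m and z of flask_mid in the frame of tray below 0.052 m and value of joint cap_slip above 0.1 rad and linear speed of flask below 0.02 m/s); the robot touches nothing.
It fails at once if the cap is cranked on, more than 1.6 rad past the start of slipping (value of joint cap_slip above 1.6 rad).
It fails at once if the flask is lifted out of the tray (centre of its underside more than 85 mm above the worktop) (height (world z) of flask_foot above 0.085 m).
It fails at once if a jar or the shaker is moved more than 20 mm or tipped by more than 0.3 rad (distance of any of honey_jar_mid, spice_jar_mid, salt_shaker_mid from where it was at the start of the episode above 0.02 m or angle between any of honey_jar_mid, spice_jar_mid, salt_shaker_mid's own z axis and vertical above 0.3 rad).
It also fails if it takes over 69 s, if anything falls off the work surface, if the arm or the gripper's body presses on something with over 40 N, if the wrist force passes 120 N, or if a joint passes its speed limit or range.

## Robot

A 6-joint arm with a two-finger parallel gripper is mounted at the origin on a cart in front of the work surface, level with it; the furniture and walls round the work are solid. World frame = base frame: x ahead of the robot, y to its left, z up, the work surface at z = 0. Lengths are in m, angles in degrees, forces in N, time in s.
With the tool pointing down it reaches from about 0.325 to 0.85 m from the base axis. Payload 4.4 kg.
Tool frame: the origin (TCP) lies between the finger pads; the fingertips stand 22 mm ahead of it and the grasp point (between the pads) lies 3 mm ahead of it; z points along the fingers, y is the line along which they close (so a half turn about z gives the same grasp; the last joint's range is limited). The gripper opens to 94 mm and grips with 3 to 60 N. Pads are 16 mm wide; open, the fingers measure 119 mm over their backs; the gripper's body (75 mm by 177 mm) begins 78 mm behind the grasp point.
Start: joints at [-85.457, 11.837, 88.321, -0, 79.842, -8.623], TCP at [0.131, -0.56, 0.227] pointing down, gripper open.
Joint ranges: [-156.59, 156.59], [-49.26, 127.26], [12.9, 141.05], [-63.56, 243.56], [4.71, 150.69], [-161.64, 161.64]. Speed limits (degrees/s): [159.86, 159.86, 180, 180, 180, 180].

## Interface

Orientations are given as a 3x3 rotation matrix whose columns are the frame's x, y, z axes.
In Python, from workcell import arm, grab_frame, get_calibration, order gives the robot as it stands. The module is installed in compiled form; this text tells all that it offers.
- The arm moves only by the tool move_arm, never from a script. Its argument "deltas" is a list of rows, each a list of 7 numbers: the closure in counts, from 0 (fully open) to 255 (shut), then the shift along the tool's x, y, z in mm, then the turn, a rotation vector about the tool's x, y, z in rad. In form: [[fingers, dx, dy, dz, rx, ry, rz], ...]. A call has 1 to 10 rows; each row shifts and turns the commanded pose from where the row before left it, along the tool's axes as they then stand; what a row does not reach is not made up. A row lasts 1/10 s, in which the tool goes at most 50 mm and 8.59 degrees, less where a joint would pass 70% of its speed; a pose out of reach is approached as far as the arm can. A call is refused whole if a number of a shift passes 50 or a number of a turn 0.15, either way. A call with a gripper value outside its range is refused whole. The fingers move at their own pace and stop on an object; "force" is the grip in N (left out, the last holds). Time passes only in rows, so rows that do not move let the fingers close. It gives the time, the measured TCP pose, the force, the opening and the grip force at its end, in the units of the state.
- arm.observe(): the state, without advancing time (a new reading comes with each control period).
- grab_frame(name): name is "scene" or "top"; returns the picture (480x640x3 uint8, red, green, blue); there is no depth.
- get_calibration(name): a dict with "vertical_fov" (degrees; the focal length in pixels is half the picture's height over the tangent of half this angle, whatever the lens; pixels are square), "cx", "cy" (the principal point, pixels), "T" (4x4, takes a point from camera to world coordinates). Camera axes: x right, y down, z forward; pixel columns grow to the right and rows downward; lengths in m; the calibration is good to about 2 mm. A picture is of the moment at which its call begins. get_calibration takes no time and is no camera call.
- order.sign_off(): hands the job in; it is judged then, once.
The state is a dict: "t": time; "qpos": joint angles; "qd": joint speeds; "tau": joint torques, N m; "position": TCP position; "eef_rot": TCP orientation; "contact_force": force on the tool from outside, world axes, zero at the start; "wrist_torque": the same for the moment, N m; "opening": opening from 0.0 (shut) to 1.0 (fully open); "finger_force": force on a finger pad.
Only numpy, scipy, OpenCV 4.12 (cv2) and the standard library are available. Lean on these libraries where they do the work, as an engineer would, in place of code of your own. Each camera call takes 0.05 s, during which the arm holds its last target. There are 200 camera calls.

## Working session

There is one attempt and no reset: what is moved stays moved. The work goes in short steps, Python scripts to look and compute and a tool call to move; the robot and the scene stay as the last step left them, time stands still between calls to the robot, and variables do not carry over. Pictures are saved under pics/ and viewed, at most 10 in all, crops included, and the job is handed in when it is done.

Besides the shell and the picture viewer there is one more tool, called after "Emit:" as name(argument=value, ...) on one line, values as JSON. move_arm: Moves the arm, as the interface text tells. Its arguments: {"type":"object","properties":{"deltas":{"type":"array"},"force":{"type":"number"}},"required":["deltas"]}

```bash
mkdir -p pics; python3 - <<'E'
from workcell import arm, grab_frame, get_calibration
import cv2, numpy as np
for n in ["scene","top"]:
    im=grab_frame(n); cv2.imwrite(f"pics/{n}0.png",im[:,:,::-1]); c=get_calibration(n); print(n,c["vertical_fov"],c["cx"],c["cy"],np.round(c["T"],4).tolist())
s=arm.observe(); print(s)
E
```

```text
scene 45.62585289975287 310.1198552659184 227.2380910220314 [[-0.75, -0.263, 0.607, -0.6336], [-0.6609, 0.336, -0.671, 1.2387], [-0.0275, -0.9044, -0.4258, 0.9878], [0.0, 0.0, 0.0, 1.0]]
top 45.28156358237127 324.85787008228573 246.00416018498572 [[-0.2674, -0.7966, 0.5421, -0.4286], [-0.9635, 0.214, -0.1607, 0.2318], [0.012, -0.5653, -0.8248, 1.6676], [0.0, 0.0, 0.0, 1.0]]
{'t': 0.1, 'qpos': array([-8.54573382e+01,  1.18797178e+01,  8.83941338e+01, -2.59558841e-03,
        7.98412607e+01, -8.62321472e+00]), 'qd': array([ 0.02211034, -0.22878911, -0.28200757, -0.08845026, -0.02086373,
       -0.10588617]), 'tau': array([ 9.16467143e-04, -3.71864283e+01, -2.82294077e+01,  7.00524682e-02,
        3.11476307e-02, -6.47323031e-05]), 'position': array([ 0.13088786, -0.55921958,  0.22642392]), 'eef_rot': array([[ 9.73712925e-01,  2.27778618e-01, -2.03573693e-04],
       [ 2.27778564e-01, -9.73710906e-01,  1.99924364e-03],
       [ 2.57163028e-04, -1.99305909e-03, -9.99997981e-01]]), 'contact_force': array([0.9684026 , 0.91535627, 0.60878438]), 'wrist_torque': array([-0.0022723 , -0.07109528,  0.00765113]), 'finger_force': 0.0, 'opening': 0.9984242754029107}
```

View pics/scene0.png

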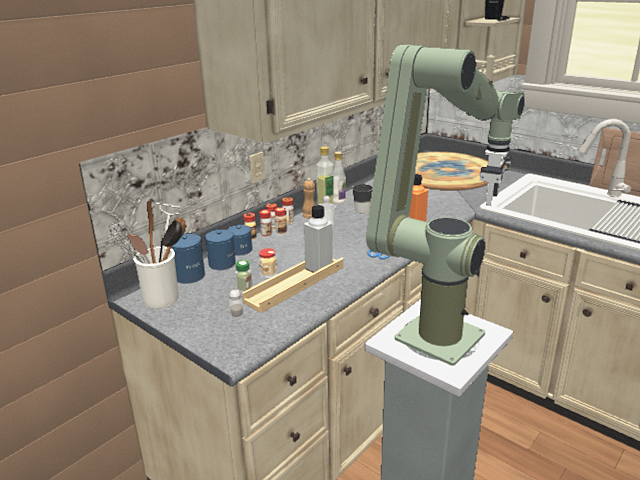

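View pics/top0.png

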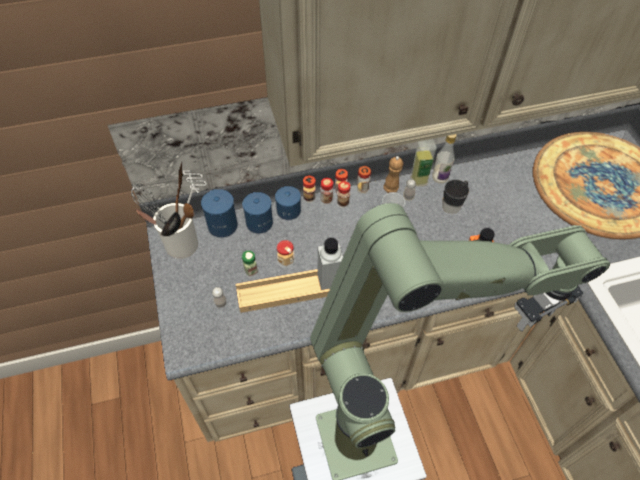

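Scene view: the bare steel flask with black cap is at (318,240) in the tray, which runs to (245,300), with the shaker at (236,303). Top view: flask cap is at (330,246), tray from (238,298) to (330,285), and the arm hides the near end.
Candidates: steel flask at scene (318,240), and the orange look-alike at scene (418,195) / top (483,237). I choose the steel one; here is the check crop.

```bash
python3 - <<'E'
import cv2, numpy as np
a=cv2.imread("pics/scene0.png")[195:325,220:360]; b=cv2.imread("pics/top0.png")[225:325,205:345]
a=cv2.resize(a,None,fx=4,fy=4,interpolation=cv2.INTER_CUBIC)
cv2.imwrite("pics/cropA.png",a); cv2.imwrite("pics/cropB.png",cv2.resize(b,None,fx=5,fy=5,interpolation=cv2.INTER_CUBIC))
E
```

```text
(no output)
```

View pics/cropA.png

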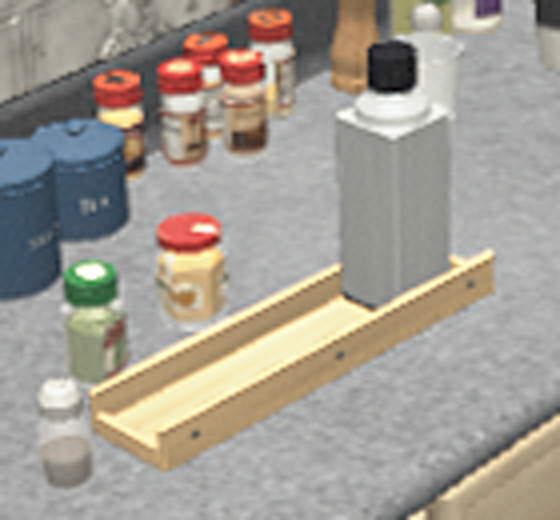

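View pics/cropB.png

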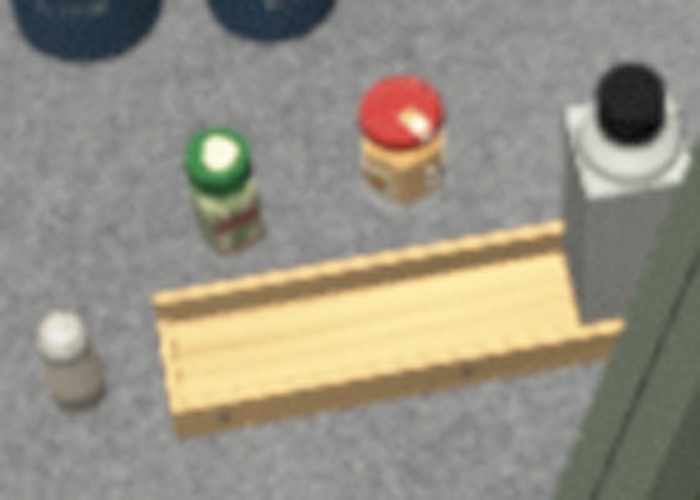

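Both crops confirm it: bare steel square body, black cap, standing at the tray's -x end with the jars beside it. Tray corners in crop A: (162,437), (493,252), (93,393). In crop B: (155,297), (175,410).

```bash
cat > h.py <<'E'
import numpy as np, cv2
from workcell import arm, grab_frame, get_calibration
def ray(n,uv):
    c=get_calibration(n);f=240/np.tan(np.radians(c["vertical_fov"]/2));T=np.array(c["T"])
    d=T[:3,:3]@np.array([(uv[0]-c["cx"])/f,(uv[1]-c["cy"])/f,1]);return T[:3,3],d/np.linalg.norm(d)
def plane(n,uv,z):
    o,d=ray(n,uv);return o+d*(z-o[2])/d[2]
def bearing(uvs,uvt):   # vertical axis through blobs in both views
    (o,d),(p,e)=ray("scene",uvs),ray("top",uvt)
    k=np.linalg.solve(np.c_[d[:2],-e[:2]],(p-o)[:2]);return o+k[0]*d,p+k[1]*e
def blob(im,box,lo,hi):
    x0,y0,x1,y1=box;m=cv2.inRange(cv2.cvtColor(im[y0:y1,x0:x1],cv2.COLOR_RGB2HSV),lo,hi)
    n,l,s,c=cv2.connectedComponentsWithStats(m);i=1+s[1:,4].argmax();return c[i]+[x0,y0],s[i]
E
python3 - <<'E'
from h import *
S=cv2.imread("pics/scene0.png")[:,:,::-1];T=cv2.imread("pics/top0.png")[:,:,::-1]
cs,a=blob(S,(305,198,335,222),(0,0,0),(180,255,70));ct,b=blob(T,(318,232,342,258),(0,0,0),(180,255,70))
print(cs,a,ct,b);print("cap",bearing(cs,ct))
A=lambda x,y:((x+.5)/4-.5+220,(y+.5)/4-.5+195);B=lambda x,y:((x+.5)/5-.5+205,(y+.5)/5-.5+225)
for l,u in dict(nearFar=A(162,437),nearNear=A(493,252),farFar=A(93,393)).items():print(l,plane("scene",u,.04).round(4))
for l,u in dict(farFar=B(155,297),nearFar=B(175,410),farMid=B(560,224),nearMid=B(620,322)).items():print("T",l,plane("top",u,.04).round(4))
print("cap top scene",plane("scene",A(391,52),.248),plane("top",B(631,90),.248))
for l,s,t in [("shaker",A(66,435),B(72,360)),("spice",A(95,320),B(225,190)),("honey",A(191,270),B(403,140))]:print(l,np.round(bearing(s,t),3).tolist())
E
```

```text
[317.37777778 211.44444444] [  7   8  12  12 135] [330.67058824 245.52352941] [  7   6  13  16 170]
cap (array([ 0.51095654, -0.06500607,  0.22849834]), array([ 0.51095654, -0.06500607,  0.23391476]))
nearFar [0.475  0.2507 0.04  ]
nearNear [ 0.4623 -0.1386  0.04  ]
farFar [0.5634 0.2407 0.04  ]
T farFar [0.5718 0.2372 0.04  ]
T nearFar [0.4859 0.2402 0.04  ]
T farMid [ 0.5573 -0.0334  0.04  ]
T nearMid [ 0.4742 -0.0517  0.04  ]
cap top scene [ 0.50195033 -0.05519199  0.248     ] [ 0.51187467 -0.06537318  0.248     ]
shaker [[0.532, 0.297, 0.042], [0.532, 0.297, 0.052]]
spice [[0.628, 0.177, 0.054], [0.628, 0.177, 0.06]]
honey [[0.643, 0.053, 0.043], [0.643, 0.053, 0.051]]
```

Emit:
move_arm(deltas=[[0, 0, 0, -40, 0, 0, 0], [0, 0, 0, -40, 0, 0, 0], [0, 0, 0, -35, 0, 0, 0]])

```text
t: 0.4
position: [0.131, -0.5596, 0.3435]
eef_rot: [[0.974, 0.228, -0.0], [0.228, -0.974, 0.001], [0.0, -0.001, -1.0]]
contact_force: [0.2, -1.2, 0.1]
opening: 1.001
finger_force: 0.0
```

Emit:
move_arm(deltas=[[0, 34.5, -28.2, 0, 0, 0, 0], [0, 34.5, -28.2, 0, 0, 0, 0], [0, 34.5, -28.2, 0, 0, 0, 0], [0, 34.5, -28.2, 0, 0, 0, 0], [0, 34.5, -28.2, 0, 0, 0, 0], [0, 34.5, -28.2, 0, 0, 0, 0], [0, 34.5, -28.2, 0, 0, 0, 0], [0, 34.5, -28.2, 0, 0, 0, 0], [0, 34.5, -28.2, 0, 0, 0, 0]])

```text
t: 1.3
position: [0.3761, -0.2402, 0.3421]
eef_rot: [[0.974, 0.228, -0.0], [0.228, -0.974, 0.0], [-0.0, -0.0, -1.0]]
contact_force: [0.0, -0.6, 0.5]
opening: 0.997
finger_force: 0.0
```

Emit:
move_arm(deltas=[[0, 34.5, -28.2, 0, 0, 0, 0], [0, 34.5, -28.2, 0, 0, 0, 0], [0, 34.5, -28.2, 0, 0, 0, 0], [0, 34.5, -28.2, 0, 0, 0, 0], [0, 34.5, -28.2, 0, 0, 0, 0], [0, 0, 0, 0, 0, 0, -0.14], [0, 0, 0, 0, 0, 0, -0.14], [0, 0, 0, 0, 0, 0, -0.14], [0, 0, 0, 0, 0, 0, -0.14], [0, 0, 0, 0, 0, 0, -0.14]])

```text
t: 2.3
position: [0.511, -0.0652, 0.3418]
eef_rot: [[0.593, 0.805, -0.001], [0.805, -0.593, 0.0], [-0.0, -0.001, -1.0]]
contact_force: [0.9, 1.2, -1.1]
opening: 0.997
finger_force: 0.0
```

Emit:
move_arm(deltas=[[0, 0, 0, 0, 0, 0, -0.14], [0, 0, 0, 0, 0, 0, -0.14], [0, 0, 0, 0, 0, 0, -0.14], [0, 0, 0, 0, 0, 0, -0.14], [0, 0, 0, 0, 0, 0, -0.14], [0, 0, 0, 0, 0, 0, -0.14], [0, 0, 0, 0, 0, 0, -0.14], [0, 0, 0, 0, 0, 0, -0.14], [0, 0, 0, 0, 0, 0, -0.14], [0, 0, 0, 0, 0, 0, -0.14]])

```text
t: 3.3
position: [0.511, -0.0653, 0.3418]
eef_rot: [[-0.692, 0.722, -0.001], [0.722, 0.692, 0.0], [0.001, -0.001, -1.0]]
contact_force: [-0.1, 0.6, -0.8]
opening: 1.0
finger_force: 0.0
```

Emit:
move_arm(deltas=[[0, 0, 0, 0, 0, 0, -0.14], [0, 0, 0, 0, 0, 0, -0.14], [0, 0, 0, 0, 0, 0, -0.14], [0, 0, 0, 0, 0, 0, -0.14], [0, 0, 0, 0, 0, 0, -0.14], [0, 0, 0, 0, 0, 0, -0.14], [0, 0, 0, 0, 0, 0, -0.14], [0, 0, 0, 0, 0, 0, 0], [0, 0, 0, 0, 0, 0, 0]])

```text
t: 4.2
position: [0.5111, -0.0654, 0.342]
eef_rot: [[-0.986, -0.165, -0.001], [-0.165, 0.986, 0.0], [0.001, 0.0, -1.0]]
contact_force: [0.3, 0.3, 0.0]
opening: 1.002
finger_force: 0.0
```

```bash
python3 - <<'E'
from h import *
s=arm.observe();print(s["t"],s["qpos"].round(1),s["position"].round(4),s["eef_rot"].round(4).tolist(),s["contact_force"].round(2),s["wrist_torque"].round(3))
S=grab_frame("scene");T=grab_frame("top")
cv2.imwrite("pics/s1.png",S[:,:,::-1]);cv2.imwrite("pics/t1.png",T[:,:,::-1])
f=lambda im,x0,y0,x1,y1,k:cv2.resize(im[y0:y1,x0:x1,::-1],None,fx=k,fy=k,interpolation=cv2.INTER_CUBIC)
cv2.imwrite("pics/c1.png",np.hstack([f(S,220,160,360,320,2.8).copy(),f(T,220,200,360,360,2.8)]))
E
```

```text
4.2 [ -16.9    0.7   87.2   -0.    92.1 -116.4] [ 0.5111 -0.0654  0.342 ] [[-0.9864, -0.1645, -0.0008], [-0.1645, 0.9864, 0.0002], [0.0007, 0.0003, -1.0]] [0.28 0.29 0.03] [ 0.082 -0.108  0.001]
```

View pics/c1.png

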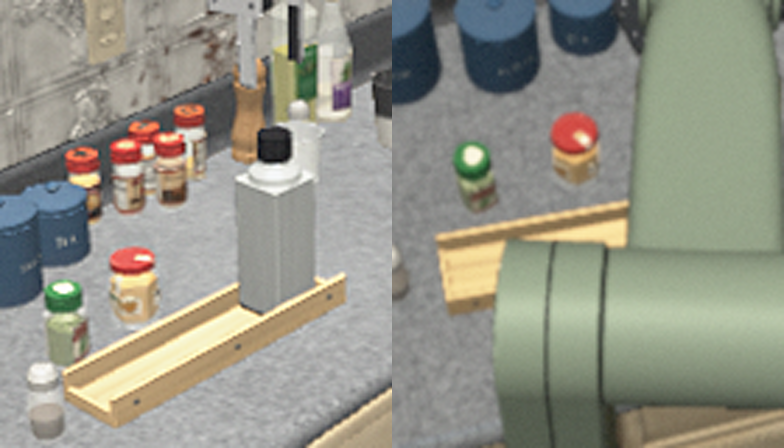

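The scene view shows the flask untouched (cap at crop (274,145)) with the fingers straddling above it at (247,60) and (293,40). In the top view the arm covers the flask. I descend around the cap and close lightly.

Emit:
move_arm(deltas=[[0, 0, 0, 35, 0, 0, 0], [0, 0, 0, 35, 0, 0, 0], [0, 0, 0, 20, 0, 0, 0], [0, 0, 0, 11, 0, 0, 0], [0, 0, 0, 0, 0, 0, 0]], force=5)

```text
t: 4.8
position: [0.5103, -0.0652, 0.2398]
eef_rot: [[-0.986, -0.167, -0.003], [-0.167, 0.986, 0.001], [0.003, 0.002, -1.0]]
contact_force: [-0.6, -0.8, 0.5]
opening: 1.002
finger_force: 0.0
```

```bash
python3 - <<'E'
from h import *
s=arm.observe();print(s["t"],s["position"].round(4),s["contact_force"].round(2))
S=grab_frame("scene")
cv2.imwrite("pics/s2.png",S[:,:,::-1])
cv2.imwrite("pics/c2.png",cv2.resize(S[170:260,270:370,::-1],None,fx=6,fy=6,interpolation=cv2.INTER_CUBIC))
E
```

```text
4.8 [ 0.5103 -0.0652  0.2398] [-0.56 -0.76  0.55]
```

View pics/c2.png

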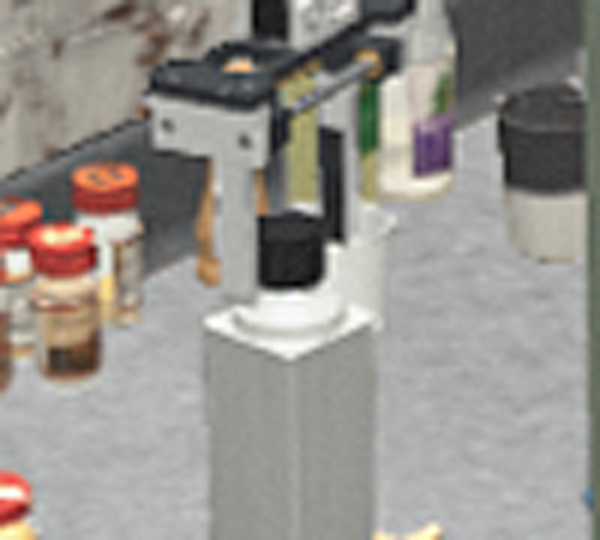

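The fingers straddle the cap: crop tips at (235,295) and (335,240), cap at (290,250). Closing lightly.

Emit:
move_arm(deltas=[[255, 0, 0, 0, 0, 0, 0], [255, 0, 0, 0, 0, 0, 0], [255, 0, 0, 0, 0, 0, 0], [255, 0, 0, 0, 0, 0, 0], [255, 0, 0, 0, 0, 0, 0], [255, 0, 0, 0, 0, 0, 0]], force=5)

```text
t: 5.45
position: [0.5114, -0.0655, 0.2416]
eef_rot: [[-0.986, -0.167, 0.0], [-0.167, 0.986, -0.0], [-0.0, -0.0, -1.0]]
contact_force: [-0.1, 0.4, 0.0]
opening: 0.527
finger_force: 0.0
```

Emit:
move_arm(deltas=[[255, 0, 0, 0, 0, 0, 0], [255, 0, 0, 0, 0, 0, 0], [255, 0, 0, 0, 0, 0, 0]])

```text
t: 5.75
position: [0.5115, -0.0657, 0.2416]
eef_rot: [[-0.986, -0.167, 0.0], [-0.167, 0.986, -0.001], [-0.0, -0.001, -1.0]]
contact_force: [0.0, -0.4, -0.1]
opening: 0.446
finger_force: 5.0
```

```bash
python3 - <<'E'
from h import *
s=arm.observe();print({k:np.round(s[k],3) for k in ("t","position","contact_force","wrist_torque","opening","finger_force")})
E
```

```text
{'t': np.float64(5.75), 'position': array([ 0.511, -0.066,  0.242]), 'contact_force': array([ 0.047, -0.449, -0.149]), 'wrist_torque': array([-0.156, -0.248,  0.031]), 'opening': np.float64(0.446), 'finger_force': np.float64(4.998)}
```

Emit:
move_arm(deltas=[[255, 0, 0, 0, 0, 0, 0], [255, 0, 0, 0, 0, 0, 0], [255, 0, 0, 0, 0, 0, 0.08], [255, 0, 0, 0, 0, 0, 0.1], [255, 0, 0, 0, 0, 0, 0.1], [255, 0, 0, 0, 0, 0, 0.1], [255, 0, 0, 0, 0, 0, 0.1], [255, 0, 0, 0, 0, 0, 0]], force=35)

```text
t: 6.55
position: [0.5114, -0.0654, 0.2415]
eef_rot: [[-0.952, 0.307, 0.0], [0.307, 0.952, 0.0], [-0.0, 0.0, -1.0]]
contact_force: [-1.0, -0.6, -0.3]
opening: 0.44
finger_force: 35.0
```

```bash
cat > o.py <<'E'
from h import *
s=arm.observe();print({k:np.round(s[k],3).tolist() for k in ("t","qpos","position","contact_force","wrist_torque","opening","finger_force")})
E
python3 o.py
```

```text
{'t': 6.55, 'qpos': [-16.919, 3.916, 95.593, 0.01, 80.482, -89.066], 'position': [0.511, -0.065, 0.241], 'contact_force': [-0.992, -0.575, -0.25], 'wrist_torque': [-0.068, -0.195, -0.007], 'opening': 0.44, 'finger_force': 34.996}
```

Emit:
move_arm(deltas=[[255, 0, 0, 0, 0, 0, 0.1], [255, 0, 0, 0, 0, 0, 0.1], [255, 0, 0, 0, 0, 0, 0.1], [255, 0, 0, 0, 0, 0, 0.1], [255, 0, 0, 0, 0, 0, 0]])

```text
t: 7.05
position: [0.5114, -0.0653, 0.2414]
eef_rot: [[-0.759, 0.652, 0.0], [0.652, 0.759, 0.0], [0.0, 0.0, -1.0]]
contact_force: [0.2, -0.2, -0.6]
opening: 0.444
finger_force: 35.0
```

```bash
python3 o.py
```

```text
{'t': 7.05, 'qpos': [-16.916, 3.919, 95.601, 0.021, 80.484, -66.259], 'position': [0.511, -0.065, 0.241], 'contact_force': [0.232, -0.199, -0.641], 'wrist_torque': [-0.082, -0.288, -0.022], 'opening': 0.444, 'finger_force': 34.994}
```

Emit:
move_arm(deltas=[[255, 0, 0, 0, 0, 0, 0.1], [255, 0, 0, 0, 0, 0, 0.1], [255, 0, 0, 0, 0, 0, 0.1], [255, 0, 0, 0, 0, 0, 0.1], [255, 0, 0, 0, 0, 0, 0]])

```text
t: 7.55
position: [0.5116, -0.065, 0.2414]
eef_rot: [[-0.446, 0.895, 0.001], [0.895, 0.446, 0.001], [0.0, 0.001, -1.0]]
contact_force: [1.2, 0.7, 0.0]
opening: 0.439
finger_force: 35.0
```

```bash
python3 o.py
```

```text
{'t': 7.55, 'qpos': [-16.902, 3.92, 95.592, 0.059, 80.465, -43.409], 'position': [0.512, -0.065, 0.241], 'contact_force': [1.193, 0.715, 0.027], 'wrist_torque': [0.12, -0.352, 0.027], 'opening': 0.439, 'finger_force': 34.993}
```

Emit:
move_arm(deltas=[[255, 0, 0, 0, 0, 0, 0.1], [255, 0, 0, 0, 0, 0, 0.1], [255, 0, 0, 0, 0, 0, 0.1], [255, 0, 0, 0, 0, 0, 0.1], [255, 0, 0, 0, 0, 0, 0]])

```text
t: 8.05
position: [0.5117, -0.0652, 0.2415]
eef_rot: [[-0.063, 0.998, 0.001], [0.998, 0.063, 0.0], [0.0, 0.001, -1.0]]
contact_force: [1.9, 0.2, -1.1]
opening: 0.444
finger_force: 35.0
```

```bash
python3 o.py
```

```text
{'t': 8.05, 'qpos': [-16.906, 3.917, 95.583, 0.042, 80.458, -20.531], 'position': [0.512, -0.065, 0.242], 'contact_force': [1.917, 0.185, -1.06], 'wrist_torque': [0.05, -0.496, 0.058], 'opening': 0.444, 'finger_force': 34.993}
```

Emit:
move_arm(deltas=[[255, 0, 0, 0, 0, 0, 0.1], [255, 0, 0, 0, 0, 0, 0.1], [255, 0, 0, 0, 0, 0, 0.1], [255, 0, 0, 0, 0, 0, 0.1], [255, 0, 0, 0, 0, 0, 0]])

```text
t: 8.55
position: [0.5117, -0.0654, 0.2416]
eef_rot: [[0.33, 0.944, 0.001], [0.944, -0.33, 0.0], [0.0, 0.001, -1.0]]
contact_force: [1.0, 1.2, -0.5]
opening: 0.442
finger_force: 35.0
```

```bash
python3 o.py
```

```text
{'t': 8.55, 'qpos': [-16.914, 3.915, 95.579, 0.02, 80.458, 2.357], 'position': [0.512, -0.065, 0.242], 'contact_force': [1.006, 1.202, -0.494], 'wrist_torque': [0.046, -0.544, -0.02], 'opening': 0.442, 'finger_force': 34.992}
```

Emit:
move_arm(deltas=[[255, 0, 0, 0, 0, 0, 0.1], [255, 0, 0, 0, 0, 0, 0.1], [255, 0, 0, 0, 0, 0, 0.1], [255, 0, 0, 0, 0, 0, 0.1], [255, 0, 0, 0, 0, 0, 0]])

```text
t: 9.05
position: [0.5117, -0.0656, 0.2417]
eef_rot: [[0.671, 0.741, 0.001], [0.741, -0.671, -0.0], [0.0, 0.001, -1.0]]
contact_force: [1.3, -0.4, 0.2]
opening: 0.438
finger_force: 35.0
```

```bash
python3 o.py
```

```text
{'t': 9.05, 'qpos': [-16.921, 3.912, 95.571, -0.007, 80.458, 25.258], 'position': [0.512, -0.066, 0.242], 'contact_force': [1.314, -0.435, 0.205], 'wrist_torque': [-0.161, -0.565, 0.009], 'opening': 0.438, 'finger_force': 34.992}
```

Emit:
move_arm(deltas=[[255, 0, 0, 0, 0, 0, 0.1], [255, 0, 0, 0, 0, 0, 0.1], [255, 0, 0, 0, 0, 0, 0.1], [255, 0, 0, 0, 0, 0, 0]])

```text
t: 9.45
position: [0.5116, -0.0658, 0.2417]
eef_rot: [[0.86, 0.51, 0.001], [0.51, -0.86, -0.001], [0.0, 0.001, -1.0]]
contact_force: [2.1, -1.4, 0.9]
opening: 0.439
finger_force: 35.0
```

```bash
python3 o.py
```

```text
{'t': 9.45, 'qpos': [-16.928, 3.909, 95.569, -0.032, 80.467, 42.437], 'position': [0.512, -0.066, 0.242], 'contact_force': [2.136, -1.419, 0.948], 'wrist_torque': [-0.257, -0.496, -0.008], 'opening': 0.439, 'finger_force': 34.993}
```

Emit:
move_arm(deltas=[[255, 0, 0, 0, 0, 0, 0.1], [255, 0, 0, 0, 0, 0, 0.1], [255, 0, 0, 0, 0, 0, 0]])

```text
t: 9.75
position: [0.5118, -0.0662, 0.2418]
eef_rot: [[0.944, 0.329, 0.001], [0.329, -0.944, -0.002], [0.0, 0.002, -1.0]]
contact_force: [1.8, -1.7, 0.1]
opening: 0.441
finger_force: 35.0
```

```bash
sed -i 's/"finger_force"/"finger_force","tau"/' o.py; python3 o.py
```

```text
{'t': 9.75, 'qpos': [-16.933, 3.909, 95.558, -0.082, 80.442, 53.853], 'position': [0.512, -0.066, 0.242], 'contact_force': [1.77, -1.67, 0.1], 'wrist_torque': [-0.603, -0.557, 0.332], 'opening': 0.441, 'finger_force': 34.992, 'tau': [0.659, -30.777, -26.619, 0.686, 1.025, 0.753]}
```

Torque rose to 0.33 N·m: the thread is home and the spring is wound up. One more controlled half radian to slip it.

Emit:
move_arm(deltas=[[255, 0, 0, 0, 0, 0, 0.1], [255, 0, 0, 0, 0, 0, 0.1], [255, 0, 0, 0, 0, 0, 0.1], [255, 0, 0, 0, 0, 0, 0.1], [255, 0, 0, 0, 0, 0, 0.1], [255, 0, 0, 0, 0, 0, 0]])

```text
t: 10.35
position: [0.5117, -0.0662, 0.2419]
eef_rot: [[0.986, -0.164, 0.001], [-0.164, -0.986, -0.002], [0.001, 0.002, -1.0]]
contact_force: [2.3, -3.6, 1.8]
opening: 0.443
finger_force: 35.0
```

```bash
python3 o.py
```

```text
{'t': 10.35, 'qpos': [-16.94, 3.902, 95.551, -0.078, 80.467, 82.511], 'position': [0.512, -0.066, 0.242], 'contact_force': [2.274, -3.629, 1.763], 'wrist_torque': [-0.647, -0.409, 0.332], 'opening': 0.443, 'finger_force': 34.993, 'tau': [0.889, -30.362, -26.271, 0.857, 0.946, 0.761]}
```

Torque stays flat at the ratchet level. I raise the grip and turn a little more, to rule out the pads slipping on the cap instead.

Emit:
move_arm(deltas=[[255, 0, 0, 0, 0, 0, 0], [255, 0, 0, 0, 0, 0, 0], [255, 0, 0, 0, 0, 0, 0.1], [255, 0, 0, 0, 0, 0, 0.1], [255, 0, 0, 0, 0, 0, 0], [255, 0, 0, 0, 0, 0, 0], [255, 0, 0, 0, 0, 0, 0]], force=55)

```text
t: 11.05
position: [0.5117, -0.0657, 0.242]
eef_rot: [[0.933, -0.36, 0.001], [-0.36, -0.933, -0.001], [0.001, 0.0, -1.0]]
contact_force: [2.0, -3.6, 5.1]
opening: 0.44
finger_force: 55.0
```

```bash
python3 o.py
```

```text
{'t': 11.05, 'qpos': [-16.926, 3.894, 95.552, -0.02, 80.481, 94.167], 'position': [0.512, -0.066, 0.242], 'contact_force': [1.999, -3.602, 5.101], 'wrist_torque': [-0.844, -0.473, 0.314], 'opening': 0.44, 'finger_force': 54.995, 'tau': [1.237, -29.067, -24.908, 1.121, 1.051, 0.312]}
```

Same torque with 55 N grip, so the ratchet itself is slipping (about 0.6–0.7 rad). Release, turn the open gripper across the tray, and re-grip.

Emit:
move_arm(deltas=[[0, 0, 0, 0, 0, 0, 0], [0, 0, 0, 0, 0, 0, 0], [0, 0, 0, 0, 0, 0, 0], [0, 0, 0, 0, 0, 0, 0], [0, 0, 0, 0, 0, 0, 0], [0, 0, 0, 0, 0, 0, 0]], force=10)

```text
t: 11.65
position: [0.5111, -0.0653, 0.2413]
eef_rot: [[0.932, -0.362, -0.001], [-0.362, -0.932, 0.0], [-0.001, -0.0, -1.0]]
contact_force: [0.2, -0.7, -0.3]
opening: 0.916
finger_force: 0.0
```

Emit:
move_arm(deltas=[[0, 0, 0, 0, 0, 0, -0.14], [0, 0, 0, 0, 0, 0, -0.14], [0, 0, 0, 0, 0, 0, -0.14], [0, 0, 0, 0, 0, 0, -0.14], [0, 0, 0, 0, 0, 0, -0.14], [0, 0, 0, 0, 0, 0, -0.14], [0, 0, 0, 0, 0, 0, -0.14], [0, 0, 0, 0, 0, 0, -0.14], [0, 0, 0, 0, 0, 0, -0.14]])

```text
t: 12.55
position: [0.5113, -0.0654, 0.2415]
eef_rot: [[0.625, 0.781, -0.0], [0.781, -0.625, 0.0], [0.0, -0.0, -1.0]]
contact_force: [0.5, 0.5, 0.9]
opening: 1.001
finger_force: 0.0
```

Emit:
move_arm(deltas=[[0, 0, 0, 0, 0, 0, -0.14], [0, 0, 0, 0, 0, 0, -0.14], [0, 0, 0, 0, 0, 0, -0.14], [0, 0, 0, 0, 0, 0, -0.14], [0, 0, 0, 0, 0, 0, -0.079], [0, 0, 0, 0, 0, 0, 0], [0, 0, 0, 0, 0, 0, 0]])

```text
t: 13.25
position: [0.5113, -0.0654, 0.2414]
eef_rot: [[0.044, 0.999, -0.0], [0.999, -0.044, 0.0], [0.0, -0.0, -1.0]]
contact_force: [-0.3, 0.1, 0.2]
opening: 0.996
finger_force: 0.0
```

```bash
python3 o.py; python3 - <<'E'
from h import *
S=grab_frame("scene");cv2.imwrite("pics/s3.png",S[:,:,::-1])
c,a=blob(S,(305,198,335,222),(0,0,0),(180,255,70));print(c,a)
S0=cv2.imread("pics/scene0.png")[:,:,::-1]; T0=cv2.imread("pics/top0.png")[:,:,::-1]
# tray wood mask hull edges, top view & scene
for n,im,box in (("scene",S0,(235,250,350,315)),("top",T0,(228,262,330,315))):
    x0,y0,x1,y1=box;m=cv2.inRange(cv2.cvtColor(im[y0:y1,x0:x1],cv2.COLOR_RGB2HSV),(12,60,80),(32,255,255))
    h=cv2.convexHull(np.argwhere(m)[:,::-1].astype(np.int32));q=cv2.approxPolyDP(h,2,True)[:,0]+[x0,y0]
    for p in q:print(n,p,plane(n,p,.04).round(3),plane(n,p,0).round(3))
E
```

```text
{'t': 13.25, 'qpos': [-16.921, 3.917, 95.595, 0.005, 80.493, -14.414], 'position': [0.511, -0.065, 0.241], 'contact_force': [-0.349, 0.077, 0.156], 'wrist_torque': [-0.028, -0.109, -0.026], 'opening': 0.996, 'finger_force': 0.0, 'tau': [0.002, -31.256, -28.283, 0.068, 0.036, -0.019]}
[317.61654135 211.46616541] [  7   8  12  12 133]
scene [349 314] [0.231 0.124 0.04 ] [ 0.268  0.077 -0.   ]
scene [260 312] [0.443 0.282 0.04 ] [0.489 0.242 0.   ]
scene [243 302] [0.524 0.277 0.04 ] [ 0.573  0.236 -0.   ]
scene [242 292] [0.569 0.239 0.04 ] [0.62  0.197 0.   ]
scene [248 276] [0.629 0.158 0.04 ] [0.682 0.112 0.   ]
scene [269 251] [ 0.701 -0.013  0.04 ] [ 0.758 -0.066  0.   ]
scene [342 259] [ 0.458 -0.129  0.04 ] [ 0.505 -0.187  0.   ]
top [329 291] [ 0.467 -0.051  0.04 ] [ 0.489 -0.058  0.   ]
top [322 297] [ 0.451 -0.023  0.04 ] [ 0.473 -0.029  0.   ]
top [241 312] [0.466 0.24  0.04 ] [0.488 0.24  0.   ]
top [235 285] [0.569 0.24  0.04 ] [0.593 0.24  0.   ]
top [246 266] [0.632 0.191 0.04 ] [0.658 0.19  0.   ]
top [291 262] [0.608 0.042 0.04 ] [0.633 0.037 0.   ]
top [317 269] [ 0.558 -0.035  0.04 ] [ 0.583 -0.042  0.   ]
```

Emit:
move_arm(deltas=[[255, 0, 0, 0, 0, 0, 0], [255, 0, 0, 0, 0, 0, 0], [255, 0, 0, 0, 0, 0, 0], [255, 0, 0, 0, 0, 0, 0], [255, 0, 0, 0, 0, 0, 0], [255, 0, 0, 0, 0, 0, 0], [255, 0, 0, 0, 0, 0, 0], [255, 0, 0, 0, 0, 0, 0], [255, 0, 0, 0, 0, 0, 0]], force=12)

```text
t: 14.2
position: [0.5116, -0.0654, 0.2416]
eef_rot: [[0.042, 0.999, 0.001], [0.999, -0.042, -0.0], [0.0, 0.001, -1.0]]
contact_force: [0.6, -0.1, -0.5]
opening: 0.446
finger_force: 12.0
```

```bash
python3 o.py; python3 - <<'E'
import numpy as np
h,b=228.7,35;r=np.hypot(h,b);t=np.radians(np.arange(0,91,5));a=np.arctan2(h,-b)-t
x=r*np.cos(a)+b;z=h-r*np.sin(a)
for i in range(1,len(t)):print(5*i,np.round([x[i]-x[i-1],z[i]-z[i-1],x[i],z[i]],1))
E
```

```text
{'t': 14.2, 'qpos': [-16.916, 3.916, 95.579, 0.011, 80.463, -14.513], 'position': [0.512, -0.065, 0.242], 'contact_force': [0.571, -0.07, -0.534], 'wrist_torque': [-0.007, -0.35, 0.095], 'opening': 0.446, 'finger_force': 11.997, 'tau': [-0.102, -31.249, -27.837, -0.055, 0.377, 0.004]}
5 [20.1 -2.2 20.1 -2.2]
10 [20.2 -0.4 40.2 -2.6]
15 [20.1  1.3 60.4 -1.3]
20 [19.9  3.1 80.3  1.8]
25 [19.6  4.8 99.9  6.6]
30 [ 19.1   6.5 119.   13.1]
35 [ 18.5   8.1 137.5  21.3]
40 [ 17.7   9.7 155.2  31. ]
45 [ 16.8  11.2 172.   42.2]
50 [ 15.7  12.6 187.7  54.9]
55 [ 14.6  14.  202.3  68.9]
60 [ 13.3  15.2 215.6  84. ]
65 [ 11.9  16.3 227.5 100.3]
70 [ 10.5  17.3 237.9 117.6]
75 [  8.9  18.1 246.8 135.7]
80 [  7.3  18.8 254.1 154.5]
85 [  5.6  19.4 259.8 173.9]
90 [  3.9  19.8 263.7 193.7]
```

Start tipping: to 10° in half-steps, then check forces.

Emit:
move_arm(deltas=[[255, 10, 0, -1.2, 0, 0, 0], [255, 10, 0, -1, 0, 0, 0], [255, 10, 0, -0.4, 0, 0, 0], [255, 10, 0, 0, 0, 0, 0], [255, 0, 0, 0, 0, 0, 0]])

```text
t: 14.7
position: [0.5132, -0.0238, 0.2443]
eef_rot: [[0.04, 0.999, 0.001], [0.999, -0.04, 0.0], [0.0, 0.001, -1.0]]
contact_force: [1.4, -1.3, 0.3]
opening: 0.446
finger_force: 12.0
```

```bash
python3 o.py
```

```text
{'t': 14.7, 'qpos': [-12.34, 3.541, 95.651, 0.033, 80.78, -10.068], 'position': [0.513, -0.024, 0.244], 'contact_force': [1.433, -1.331, 0.303], 'wrist_torque': [-0.284, -0.287, 0.032], 'opening': 0.446, 'finger_force': 12.001, 'tau': [0.625, -30.611, -27.336, 0.368, 0.511, 0.111]}
```

Emit:
move_arm(deltas=[[255, 10, 0, 0.5, 0, 0, 0], [255, 10, 0, 0.8, 0, 0, 0], [255, 10, 0, 1.3, 0, 0, 0], [255, 10, 0, 1.8, 0, 0, 0], [255, 9.8, 0, 2.2, 0, 0, 0], [255, 9.8, 0, 2.6, 0, 0, 0], [255, 9.6, 0, 3, 0, 0, 0], [255, 9.5, 0, 3.5, 0, 0, 0]])

```text
t: 15.5
position: [0.5163, 0.0542, 0.228]
eef_rot: [[0.042, 0.999, -0.0], [0.999, -0.042, 0.0], [0.0, -0.0, -1.0]]
contact_force: [0.9, 0.5, 0.5]
opening: 0.443
finger_force: 12.0
```

```bash
python3 o.py
```

```text
{'t': 15.5, 'qpos': [-3.583, 4.999, 96.055, 0.022, 78.956, -1.191], 'position': [0.516, 0.054, 0.228], 'contact_force': [0.912, 0.478, 0.534], 'wrist_torque': [-0.073, -0.378, 0.075], 'opening': 0.443, 'finger_force': 12.005, 'tau': [-0.977, -31.536, -26.962, -0.024, 0.546, -0.083]}
```

Emit:
move_arm(deltas=[[255, 9.3, 0, 3.9, 0, 0, 0], [255, 9.2, 0, 4.2, 0, 0, 0], [255, 9, 0, 4.7, 0, 0, 0], [255, 8.7, 0, 5, 0, 0, 0], [255, 8.5, 0, 5.4, 0, 0, 0], [255, 8.3, 0, 5.8, 0, 0, 0], [255, 8, 0, 6.1, 0, 0, 0], [255, 7.7, 0, 6.5, 0, 0, 0], [255, 7.4, 0, 6.8, 0, 0, 0], [255, 7.2, 0, 7.2, 0, 0, 0]])

```text
t: 16.5
position: [0.5196, 0.1369, 0.172]
eef_rot: [[0.042, 0.999, -0.001], [0.999, -0.042, -0.0], [-0.0, -0.001, -1.0]]
contact_force: [0.1, 1.4, -1.9]
opening: 0.446
finger_force: 12.0
```

```bash
python3 o.py; python3 - <<'E'
from h import *
S=grab_frame("scene");cv2.imwrite("pics/s4.png",S[:,:,::-1])
cv2.imwrite("pics/c4.png",cv2.resize(S[190:330,215:365,::-1],None,fx=4,fy=4,interpolation=cv2.INTER_CUBIC))
E
```

```text
{'t': 16.5, 'qpos': [5.534, 10.336, 96.978, -0.002, 72.719, 7.941], 'position': [0.52, 0.137, 0.172], 'contact_force': [0.135, 1.363, -1.947], 'wrist_torque': [0.039, -0.267, 0.093], 'opening': 0.446, 'finger_force': 12.002, 'tau': [-0.849, -35.475, -26.759, -0.038, 0.403, -0.039]}
```

View pics/c4.png

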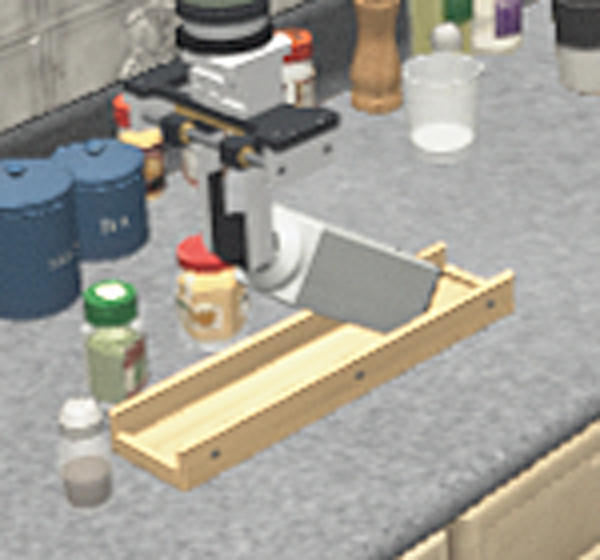

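The flask is held by the cap at about 55° in the tray: cap at crop (235,230), foot edge at (400,325). Jars and shaker are untouched. Continuing down to about 83°.

Emit:
move_arm(deltas=[[255, 6.8, 0, 7.5, 0, 0, 0], [255, 6.5, 0, 7.7, 0, 0, 0], [255, 6.1, 0, 8, 0, 0, 0], [255, 5.8, 0, 8.3, 0, 0, 0], [255, 5.4, 0, 8.5, 0, 0, 0], [255, 5.1, 0, 8.8, 0, 0, 0], [255, 4.6, 0, 9, 0, 0, 0], [255, 4.3, 0, 9.1, 0, 0, 0], [255, 3.8, 0, 9.3, 0, 0, 0], [255, 3.5, 0, 9.5, 0, 0, 0]])

```text
t: 17.55
position: [0.5232, 0.1882, 0.0868]
eef_rot: [[0.042, 0.999, 0.003], [0.999, -0.042, -0.0], [-0.0, 0.003, -1.0]]
contact_force: [3.6, -2.0, -1.6]
opening: 0.441
finger_force: 12.0
```

Emit:
move_arm(deltas=[[255, 2.5, 0, 7.5, 0, 0, 0], [255, 2.3, 0, 8, 0, 0, 0], [255, 0, 0, 0, 0, 0, 0], [255, 0, 0, 0, 0, 0, 0]])

```text
t: 17.95
position: [0.5229, 0.1932, 0.0714]
eef_rot: [[0.042, 0.999, 0.001], [0.999, -0.042, 0.0], [0.0, 0.001, -1.0]]
contact_force: [4.9, -0.7, -3.7]
opening: 0.446
finger_force: 12.0
```

```bash
python3 o.py
```

```text
{'t': 17.95, 'qpos': [11.377, 19.88, 98.371, 0.009, 61.668, 13.793], 'position': [0.523, 0.193, 0.071], 'contact_force': [4.885, -0.729, -3.737], 'wrist_torque': [-0.086, -0.968, 0.041], 'opening': 0.446, 'finger_force': 11.996, 'tau': [0.974, -39.279, -22.14, 0.437, 1.432, 0.044]}
```

Emit:
move_arm(deltas=[[255, 1, 1, 4, 0, 0, 0], [255, 1, 1, 4, 0, 0, 0], [255, 0, 0, 0, 0, 0, 0], [165, 0, 0, 0, 0, 0, 0], [120, 0, 0, 0, 0, 0, 0], [90, 0, 0, 0, 0, 0, 0], [90, 0, 0, 0, 0, 0, 0], [90, 0, 0, 0, 0, 0, 0], [90, 0, 0, 0, 0, 0, 0]])

```text
t: 18.85
position: [0.5242, 0.195, 0.0637]
eef_rot: [[0.042, 0.999, -0.0], [0.999, -0.042, 0.0], [0.0, -0.0, -1.0]]
contact_force: [0.2, 1.2, 0.5]
opening: 0.646
finger_force: 0.0
```

Emit:
move_arm(deltas=[[90, 0, 0, -20, 0, 0, 0], [90, 0, 0, -40, 0, 0, 0], [90, 0, 0, -45, 0, 0, 0], [90, 0, 0, -45, 0, 0, 0], [90, 0, 0, -45, 0, 0, 0], [90, 0, 0, 0, 0, 0, 0]])

```text
t: 19.45
position: [0.5286, 0.196, 0.2672]
eef_rot: [[0.042, 0.999, 0.015], [0.999, -0.042, 0.003], [0.004, 0.015, -1.0]]
contact_force: [0.8, 0.3, -0.0]
opening: 0.645
finger_force: 0.0
```

```bash
python3 o.py; python3 - <<'E'
from h import *
S=grab_frame("scene");T=grab_frame("top");cv2.imwrite("pics/s5.png",S[:,:,::-1]);cv2.imwrite("pics/t5.png",T[:,:,::-1])
f=lambda im,x0,y0,x1,y1,k:cv2.resize(im[y0:y1,x0:x1,::-1],None,fx=k,fy=k,interpolation=cv2.INTER_CUBIC)
cv2.imwrite("pics/c5.png",np.hstack([f(S,225,220,355,320,3.05),f(T,205,225,335,325,3.05)]))
E
```

```text
{'t': 19.45, 'qpos': [11.539, 8.232, 87.788, 0.009, 83.078, 13.939], 'position': [0.529, 0.196, 0.267], 'contact_force': [0.793, 0.33, -0.039], 'wrist_torque': [0.038, -0.081, -0.029], 'opening': 0.645, 'finger_force': 0.0, 'tau': [0.112, -33.959, -27.404, 0.071, 0.454, -0.007]}
```

View pics/c5.png

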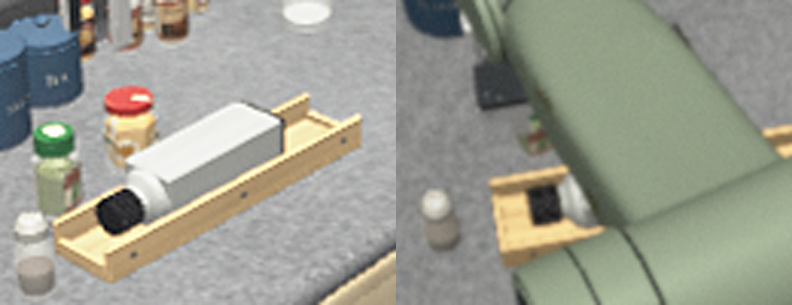

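The scene view shows the flask lying flat between the tray walls with its cap at crop (120,210), short of the far lip. Jars and shaker are still standing, and the gripper is clear. A quick numeric check of the cap position, then hand in.

```bash
python3 - <<'E'
from h import *
from workcell import order
p=plane("scene",(120/3.05+225,210/3.05+220),.045);q=plane("top",((545-397)/3.05+205,203/3.05+225),.045);u=np.array([.042,.999])
far=np.array([.52,.242])-u*.193
for c in (p,q): print(c.round(3),"tray x",((c[:2]-far)@u).round(3))
S0=cv2.imread("pics/scene0.png");S=cv2.imread("pics/s5.png")
# bystanders: pixel change against the first picture (jar caps, shaker)
for n,(x0,y0,x1,y1) in dict(green=(234,257,252,275),shaker=(228,288,243,318),red=(258,246,277,262)).items():
    print(n,np.abs(S0[y0:y1,x0:x1].astype(int)-S[y0:y1,x0:x1]).mean().round(1))
x=[((c[:2]-far)@u) for c in (p,q)]
if .09<min(x) and max(x)<.178: print(order.sign_off())
E
```

```text
[0.522 0.187 0.045] tray x 0.138
[0.526 0.186 0.045] tray x 0.138
green 2.9
shaker 5.3
red 2.7
the job is handed in; nothing more can be done
None
```

The cap is screwed shut and its click-stop slipped by about 0.6–0.7 rad. The flask lies flat in the tray with its cap centre at tray x ≈ 0.14 m, the jars and shaker look undisturbed, and the job was handed in at about 20 s.

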